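# Draw the long paddle out of the hatch-topped caddy

### The job

The long wooden stirring paddle lies inside the white storage caddy with both its ends under the clear covers. Tilt it out through the hatch between the covers and finish while still holding it in the gripper, about level and motionless, with all of it at least 6 cm above the covers and touching nothing but the fingers. Leave the bottles and the ice tray on the turntable undisturbed.

Things in the scene. Friction and masses are not known exactly. Their poses are not given: they have to be found in the camera images.
- caddy: White plastic storage caddy fixed to the shelf. Its long direction is its own y; origin at shelf height under x = y = 0, z up. Outside x -81 to +81 mm, y -196 to +176, 86 high; walls and floor 6 mm, so inside x -75 to +75, y -190 to +170, inner floor z 6. The top is closed at both ends by clear covers; the open hatch between them runs y -60 to +130 (190 mm), full inside width (150 mm).
- deep_lip (a point): Middle of the hatch edge of the deep clear cover (white lip), top face: caddy y -60, z 86 mm. This fixed cover, 6 mm thick (underside z 80), closes caddy y -190 to -60. There is room to slide the paddle towards caddy -y under it until the blade end is free of the shallow cover; then the blade end can be raised and the paddle drawn out aslant towards +y. Handle end first there is no room.
- shallow_lip (a point): Middle of the hatch edge of the shallow clear cover (white lip), top face: caddy y +130, z 86 mm. This fixed cover, 6 mm thick (underside z 80), closes caddy y +130 to +170. The paddle is longer than the hatch even corner to corner, so it cannot come out level.
- paddle: Long loose wooden paddle, 0.1 kg, flat on the caddy floor. Origin: underside, mid-length; y along it to the blade, z up. Handle y -135 to +55 mm, 20 wide, 18 thick (z 0-18); blade y +55 to +135, 54 wide, 12 thick (z 0-12). Centre of mass y +18. Starts along caddy y within 0.1 rad, middle at caddy y 3 to 25: blade end 8-30 mm under the shallow cover, handle end 50-72 under the deep one.
- blade_end (a point): middle of the paddle's blade end face (paddle y +135 mm, z 6 mm)
- handle_end (a point): middle of the paddle's handle end face (paddle y -135 mm, z 9 mm)
- susan: White plastic lazy susan (turntable), fixed, 260 mm across, top 22 mm above the shelf, origin under its centre; it stands to the left of the caddy and carries the bottles, the tray and a flat steel bottle opener. Not part of the work.
- bottle_a: closed amber glass bottle, 60 mm across, 185 mm high, loose on the turntable; origin at the middle of its underside. Leave alone.
- bottle_b: another such bottle. Leave alone.
- bottle_c: another such bottle. Leave alone.
- ice_tray: small dark silicone ice cube tray, 75 x 110 x 28 mm, loose on the turntable; origin at the middle of its underside. Leave alone.

How it is judged:
By the outcome, as a careful person would: the job done as asked, in the order asked, and still so for the second after the job is handed in, while the arm keeps its last pose, push and grip.
It also fails if it takes over 38 s, if anything falls off the work surface, if the arm or the gripper's body presses on something with over 40 N, if the wrist force passes 120 N, or if a joint passes its speed limit or range.

### The arm

A 6-joint arm with a two-finger parallel gripper is mounted at the origin on the work surface. World frame = base frame: x ahead of the robot, y to its left, z up, the work surface at z = 0. Lengths are in m, angles in rad, forces in N, time in s.
With the tool pointing down it reaches from about 0.375 to 0.9 m from the base axis. Payload 3.1 kg.
Tool frame: the origin (TCP) lies midway between the tips of the shut fingers; the grasp point (between the pads) lies robot.grip_depth behind it (robot.grip_depth is the distance from the TCP to the grasp point, in m); z points along the fingers, y is the line along which they close (so a half turn about z gives the same grasp; the last joint's range is limited). The gripper opens to 87 mm and grips with 3 to 60 N. Pads are 19 mm wide; open, the fingers measure 117 mm over their backs; the gripper's body (75 mm by 190 mm) begins 51 mm behind the grasp point.
Start: joints at [1.165, 0.527, 1.433, -0, 1.181, -0.178], TCP at [0.141, 0.609, 0.197] pointing down, gripper open.
Joint ranges: [-3.08, 3.08], [-0.75, 2.2], [0.22, 2.44], [-1.43, 4.57], [0, 2.65], [-2.85, 2.85]. Speed limits (rad/s): [2.79, 2.79, 3.14, 3.14, 3.14, 3.14].

### API

Orientations are given as a unit quaternion [x, y, z, w].
In Python, from rig import robot gives the robot as it stands.
- The arm moves only by the tool pendant, called after ">>>" as a command line: name --argument value ..., lists and objects as JSON in quotes. Schema: {"type":"object","properties":{"motion":{"type":"array","items":{"type":"object","properties":{"xyz":{"type":"array","items":{"type":"number"},"minItems":3,"maxItems":3},"twist":{"type":"number"}},"additionalProperties":false},"minItems":1,"maxItems":20},"finger_gap":{"type":"number"},"grip_n":{"type":"number"},"only":{"type":"string"},"quiet":{"type":"boolean"},"lines":{"type":"string"}},"required":["motion"],"additionalProperties":false}. motion is a list of rows, 1 to 20 of them, each an object with the fields xyz (a list: dx, dy, dz in m), twist (a turn about the tool's z in rad); a field left out counts as zero; each row shifts and turns the commanded pose from where the row before left it, along the tool's axes as they then stand; what a row does not reach is not made up. A row lasts 1/12 s, in which the tool goes at most 0.0417 m and 0.125 rad, less where a joint would pass 70% of its speed; a pose out of reach is approached as far as the arm can. finger_gap is the finger opening in m, set as the call begins (left out keeps the last). The fingers move at their own pace and stop on an object; grip_n is the grip in N (left out, the last holds). Time passes only in rows, so rows that do not move let the fingers close. The tool returns the time, the measured TCP pose, the force, the opening and the grip force at its end. only (a regular expression) keeps the lines of the reply that match it, lines (a string "A,B") keeps lines A to B, and quiet returns only ok. Input that does not fit is refused with a message, and nothing moves.
- robot.get_obs(): the state, without advancing time (a new reading comes with each control period).
- robot.camera(name): name is "scene" or "top" or "wrist"; returns a dict with "img" (384x512x3 uint8, red, green, blue), "fx", "fy", "cx", "cy" (pixels), "k1" (the pictures are not rectified: a ray, as slopes to the right and down, at radius r is drawn at 1 + k1 r^2 times it, then the intrinsics apply), "xyz" and "attitude" of the camera in the world. Camera axes: x right, y down, z forward; pixel columns grow to the right and rows downward; lengths in m; the calibration is good to about 2 mm. A picture is of the moment at which its call begins. There is no depth.
- robot.hand_in(): hands the job in; it is judged then, once.
The state is a dict: "time": time; "q": joint angles; "joint_velocities": joint speeds; "joint_torque": joint torques, N m; "position": TCP position; "tool_rot": TCP orientation; "ft_force": force on the tool from outside, world axes, zero at the start; "moment": the same for the moment, N m; "grip_width": finger opening in m; "grip_force": force on a finger pad.
Only numpy, scipy, OpenCV 4.12 (cv2) and the standard library are available. Lean on these libraries where they do the work, as an engineer would, in place of code of your own. Each camera call takes 0.05 s, during which the arm holds its last target. There are 200 camera calls.

## Working session

There is one attempt and no reset: what is moved stays moved. The work goes in short steps, Python scripts to look and compute and a tool call to move; the robot and the scene stay as the last step left them, time stands still between calls to the robot, and variables do not carry over. Pictures are saved under pics/ and viewed, at most 10 in all, crops included, and the job is handed in when it is done.

```bash
ls; mkdir -p pics; cat > h.py <<'E'
import numpy as np, cv2
from scipy.spatial.transform import Rotation as R
from rig import robot
def ray(c,u,v):
    x,y=(u-c["cx"])/c["fx"],(v-c["cy"])/c["fy"]
    rd=np.hypot(x,y); r=rd
    for _ in range(20): r=rd/(1+c["k1"]*r*r)
    s=r/rd if rd>0 else 1
    return np.array(c["xyz"]), rot(c["attitude"])@np.array([x*s,y*s,1.])
def rot(a):
    a=np.array(a,float)
    return a if a.shape==(3,3) else R.from_quat(a).as_matrix()
def onz(c,u,v,z):
    o,d=ray(c,u,v); return o+d*(z-o[2])/d[2]
def proj(c,p):
    q=rot(c["attitude"]).T@(np.array(p)-np.array(c["xyz"])); x,y=q[:2]/q[2]; k=1+c["k1"]*(x*x+y*y)
    return c["cx"]+c["fx"]*x*k, c["cy"]+c["fy"]*y*k
def snap(name,f):
    c=robot.camera(name); cv2.imwrite("pics/"+f+".png",c["img"][:,:,::-1]); 
    import pickle; pickle.dump(c,open("pics/"+f+".pkl","wb")); return c
E
python3 - <<'E'
from h import *
for n in("top","scene"):
    c=snap(n,n+"0"); print({k:v for k,v in c.items() if k!="img"})
o=robot.get_obs(); print(o, robot.grip_depth)
a=[cv2.imread(f"pics/{n}0.png") for n in("top","scene")]
cv2.imwrite("pics/t0x.png",cv2.resize(a[0],(800,600))); 
E
```

```text
pics
{'fx': 387.38051558984205, 'fy': 387.38051558984205, 'cx': 256.9979385950019, 'cy': 183.2479846597854, 'k1': -0.0059436436750634845, 'xyz': array([0.45570045, 0.11732774, 1.07395485]), 'attitude': array([-0.70060568,  0.71207485, -0.03514711,  0.02942413])}
{'fx': 462.5132268726939, 'fy': 462.5132268726939, 'cx': 255.94863759862585, 'cy': 182.60492096482164, 'k1': -0.08607228289634855, 'xyz': array([0.52713516, 1.00847416, 0.77768892]), 'attitude': array([-0.01486965,  0.90073942, -0.43410167, -0.00176849])}
{'time': 0.1, 'q': array([ 1.16447829e+00,  5.28368659e-01,  1.43374256e+00, -1.60464781e-05,
        1.18137966e+00, -1.78479404e-01]), 'joint_velocities': array([-8.93223129e-04, -3.54190908e-03, -2.85956826e-03, -9.21521650e-06,
       -1.38774252e-03,  9.55624225e-05]), 'joint_torque': array([-2.39205980e-05, -4.40988028e+01, -1.77150965e+01,  6.34813076e-02,
        5.33529266e-02, -4.52669224e-05]), 'position': array([0.14085881, 0.60821696, 0.19568237]), 'tool_rot': array([ 1.13669993e-01,  9.93518108e-01, -9.10969487e-04, -2.66477869e-04]), 'ft_force': array([-0.54788314,  0.07917553, -0.46095113]), 'moment': array([0.02482962, 0.0172918 , 0.00322476]), 'grip_force': 0.0, 'grip_width': 0.08729157099975494} 0.0187
```

View pics/t0x.png

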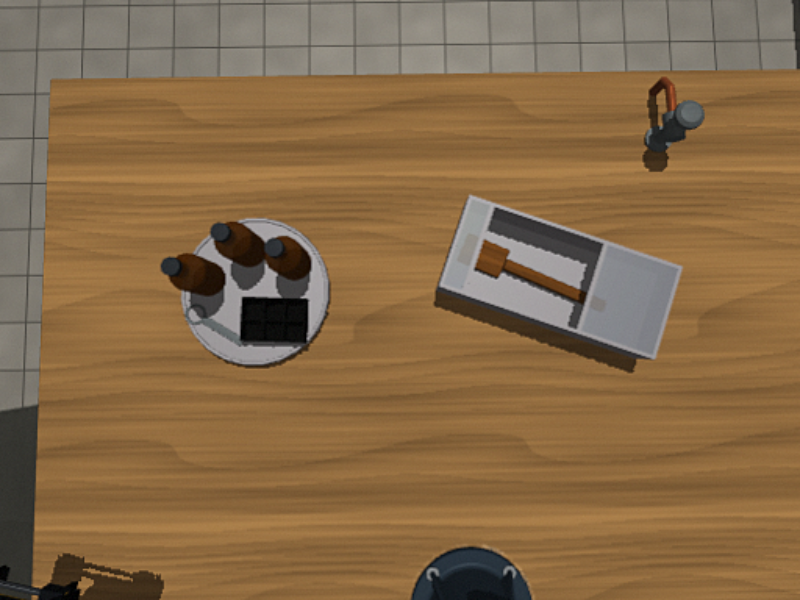

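View pics/scene0.png

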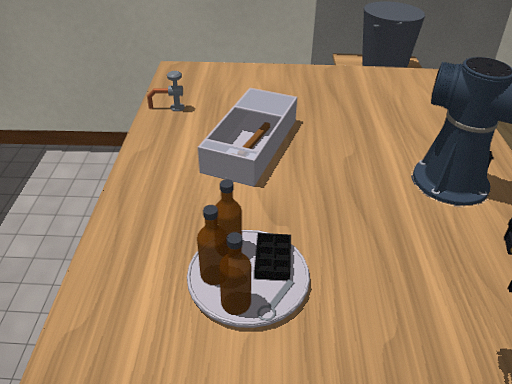

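Top view (800x600 scaled): caddy top corners at about (470,196), (681,266), (655,358), (436,290). The shallow cover is on the left and the deep one on the right. The blade is at about (492,260) and the handle enters under the deep cover at about (583,296). The bottles and tray on the turntable are far to the left, around (255,290).

```bash
python3 - <<'E'
from h import *
import pickle
c=pickle.load(open("pics/top0.pkl","rb")); im=c["img"]
hsv=cv2.cvtColor(im,cv2.COLOR_RGB2HSV)
m=((hsv[...,1]<60)&(hsv[...,2]>0)).astype(np.uint8)
box=np.zeros_like(m); box[115:245,270:445]=1
m&=box
n,l,s,_=cv2.connectedComponentsWithStats(m); k=1+np.argmax(s[1:,4]); comp=(l==k).astype(np.uint8)
cnt=max(cv2.findContours(comp,0,2)[0],key=cv2.contourArea)
cor=np.array([[470,196],[681,266],[655,358],[436,290]])/1.5625
g=cv2.cvtColor(im,cv2.COLOR_RGB2GRAY)
ref=cv2.cornerSubPix(g,cor.astype(np.float32).reshape(-1,1,2),(4,4),(-1,-1),(3,50,.01)).reshape(-1,2)
print(cor,ref)
P=np.array([onz(c,u,v,.086) for u,v in ref]); print(P)
print([np.linalg.norm(P[i]-P[(i+1)%4]) for i in range(4)],"want .372 .162")
# local corners: far-left = (+81?) 
loc=np.array([[81,176],[81,-196],[-81,-196],[-81,176]])/1e3
A=loc-loc.mean(0);B=P[:,:2]-P[:,:2].mean(0)
th=np.arctan2((A[:,0]*B[:,1]-A[:,1]*B[:,0]).sum(),(A*B).sum())
Rm=np.array([[np.cos(th),-np.sin(th)],[np.sin(th),np.cos(th)]]); t=P[:,:2].mean(0)-Rm@loc.mean(0)
print("caddy",t,th,"res",(P[:,:2]-(loc@Rm.T+t))*1e3)
np.savez("caddy.npz",t=t,th=th)
# paddle
pm=((hsv[...,1]>90)).astype(np.uint8)
poly=np.zeros_like(pm); 
q=np.array([proj(c,list(Rm@np.array(p)+t)+[.086]) for p in [(70,170),(70,-185),(-70,-185),(-70,170)] for p in [np.array(p)/1e3]])
cv2.fillPoly(poly,[q.astype(int)],1); pm&=poly
n,l,s,_=cv2.connectedComponentsWithStats(pm); k=1+np.argmax(s[1:,4]); print(s[1:])
v,u=np.nonzero(l==k)
W=np.array([onz(c,a,b,.021)[:2] for a,b in zip(u,v)]); L=(W-t)@Rm*1e3
for y in range(-75,170,10):
    w=L[(L[:,1]>=y)&(L[:,1]<y+10)]
    if len(w): print(y,len(w),w[:,0].min().round(1),w[:,0].max().round(1),w[:,0].mean().round(1))
print(L[:,1].min(),L[:,1].max())
E
```

```text
[[300.8  125.44]
 [435.84 170.24]
 [419.2  229.12]
 [279.04 185.6 ]] [[300.43445 124.10174]
 [436.28476 170.5675 ]
 [417.68143 229.50525]
 [280.11273 182.35582]]
[[ 0.69875582 -0.00692023  0.086     ]
 [ 0.57163886 -0.35466166  0.086     ]
 [ 0.42148679 -0.29818702  0.086     ]
 [ 0.54748928  0.04930036  0.086     ]]
[np.float64(0.37024697226159703), np.float64(0.16042141347632324), np.float64(0.36962699354725764), np.float64(0.16137632886843842)] want .372 .162
caddy [ 0.56327671 -0.14322525] -0.35053732496653783 res [[-1.03399043 -1.17652028]
 [-0.40521468  0.46011172]
 [ 1.59121972  1.30353958]
 [-0.15201461 -0.58713103]]
[[304 154  71  41 725]]
-75 27 -21.5 -0.6 -10.9
-65 28 -19.1 0.2 -9.7
-55 27 -18.3 0.9 -8.6
-45 25 -17.5 0.9 -8.4
-35 28 -18.4 2.5 -7.8
-25 25 -16.8 2.4 -7.1
-15 28 -16.0 4.0 -6.0
-5 26 -14.4 4.0 -5.2
5 25 -14.5 4.8 -4.6
15 27 -12.8 5.6 -3.7
25 25 -12.9 6.3 -3.3
35 28 -12.2 7.1 -2.3
45 27 -11.4 7.9 -1.8
55 25 -10.7 8.7 -0.8
65 28 -9.8 9.4 -0.3
75 59 -26.6 26.1 1.9
85 72 -25.8 26.0 0.1
95 68 -25.9 27.6 0.7
105 72 -24.3 27.6 1.9
115 52 -24.4 28.4 2.1
-75.88069318193962 122.55019433620335
```

>>> pendant --motion '[{"xyz":[0,0,-0.01],"twist":0.118},{"xyz":[0,0,-0.01],"twist":0.118},{"xyz":[0,0,-0.01],"twist":0.118},{"xyz":[0,0,-0.01],"twist":0.118},{"xyz":[0,0,-0.01],"twist":0.118},{"xyz":[0,0,-0.01],"twist":0.118},{"xyz":[0,0,-0.01],"twist":0.118},{"xyz":[0,0,-0.01],"twist":0.118},{"xyz":[0,0,-0.01],"twist":0.118},{"xyz":[0,0,-0.01],"twist":0.118},{"xyz":[0,0,-0.01],"twist":0.118},{"xyz":[0,0,-0.01],"twist":0.118},{"xyz":[0,0,-0.01],"twist":0.118},{"twist":0.118},{"twist":0.119}]'

```text
time: 1.35
position: [0.1411, 0.6089, 0.3269]
tool_rot: [0.843, 0.538, 0.0, -0.0]
ft_force: [-0.4, -0.5, 0.0]
grip_width: 0.0871
grip_force: 0.0
```

```bash
cat >> h.py <<'E'
def cad(p,z=0):
    d=np.load("caddy.npz"); th=float(d["th"]); Rm=np.array([[np.cos(th),-np.sin(th)],[np.sin(th),np.cos(th)]])
    return np.append(Rm@(np.array(p)/1e3)+d["t"],z)
def goto(p):
    o=robot.get_obs(); T=rot(o["tool_rot"]); print("pos",o["position"].round(4),"tool y yaw",np.arctan2(T[1,1],T[0,1]).round(4),"delta tool",(T.T@(np.array(p)-o["position"])).round(4))
E
python3 -c "
from h import *
print(cad([-.5,62.4])); goto(cad([-.5,62.4],.30))"
```

```text
[ 0.58423543 -0.0844482   0.        ]
pos [0.1411 0.6089 0.3269] tool y yaw -0.4338 delta tool [-0.4429  0.6935  0.0266]
```

>>> pendant --motion '[{"xyz":[-0.022,0.0347,0]},{"xyz":[-0.022,0.0347,0]},{"xyz":[-0.022,0.0347,0]},{"xyz":[-0.022,0.0347,0]},{"xyz":[-0.022,0.0347,0]},{"xyz":[-0.022,0.0347,0]},{"xyz":[-0.022,0.0347,0]},{"xyz":[-0.022,0.0347,0]},{"xyz":[-0.022,0.0347,0]},{"xyz":[-0.022,0.0347,0]},{"xyz":[-0.022,0.0347,0]},{"xyz":[-0.022,0.0347,0]},{"xyz":[-0.022,0.0347,0]},{"xyz":[-0.022,0.0347,0]},{"xyz":[-0.022,0.0347,0]},{"xyz":[-0.022,0.0347,0]},{"xyz":[-0.022,0.0347,0]},{"xyz":[-0.022,0.0347,0]},{"xyz":[-0.022,0.0347,0]},{"xyz":[-0.022,0.0347,0]}]'

```text
time: 3.02
position: [0.5903, -0.0814, 0.326]
tool_rot: [0.841, 0.541, -0.0, -0.001]
ft_force: [0.5, 0.8, 0.5]
grip_width: 0.0872
grip_force: 0.0
```

```bash
python3 -c "
from h import *
goto(cad([-.5,62.4],.15))
a=snap('scene','s1')['img'];b=snap('wrist','w1')['img']
cv2.imwrite('pics/sw1.png',cv2.resize(np.hstack([a,b]),(800,300))[:,:,::-1])"
```

```text
pos [ 0.5903 -0.0814  0.326 ] tool y yaw -0.4285 delta tool [-0.0053 -0.004   0.176 ]
```

View pics/sw1.png

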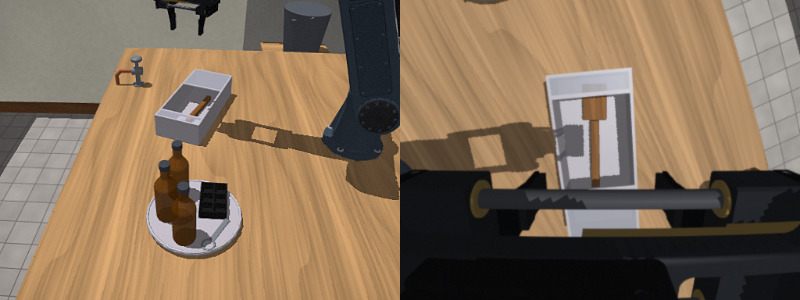

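Scene view: the gripper is over the caddy, with the handle between the fingers in the wrist view, at about (595,150) in the montage. The gripper body's long side runs along the closing line, so it must stay above the walls. That limits TCP z to about 0.018 or more.

>>> pendant --motion '[{"xyz":[-0.003,-0.002,0.03]},{"xyz":[-0.0023,-0.002,0.03]},{"xyz":[0,0,0.035]},{"xyz":[0,0,0.035]},{"xyz":[0,0,0.035]},{"xyz":[0,0,0.035]},{"xyz":[0,0,0.03]},{"xyz":[0,0,0.02]},{},{}]' --finger_gap 0.05

```text
time: 3.95
position: [0.5829, -0.0819, 0.0756]
tool_rot: [0.841, 0.541, -0.001, -0.001]
ft_force: [0.3, -0.1, 0.0]
grip_width: 0.0504
grip_force: 0.0
```

```bash
python3 -c "
from h import *
goto(cad([-.5,62.4],.019))
a=snap('top','t2')['img'];b=snap('wrist','w2')['img']
cv2.imwrite('pics/sw2.png',np.hstack([cv2.resize(a[100:250,260:460],(400,300)),cv2.resize(b,(400,300))])[:,:,::-1])"
```

```text
pos [ 0.5829 -0.0819  0.0756] tool y yaw -0.4277 delta tool [-0.0018  0.0025  0.0566]
```

View pics/sw2.png

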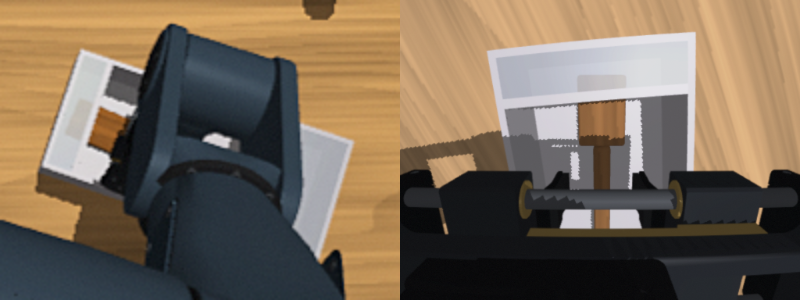

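The wrist view shows the handle centred between the fingers at about (601,185), with the blade (602,125) ahead and its end visible under the cover at (602,78). Now I descend the rest of the way and close gently.

>>> pendant --motion '[{"xyz":[-0.0018,0.002,0.02]},{"xyz":[0,0,0.02]},{"xyz":[0,0,0.01]},{"xyz":[0,0,0.0066]},{},{}]'

```text
time: 4.55
position: [0.5857, -0.0853, 0.0208]
tool_rot: [0.841, 0.541, 0.0, 0.001]
ft_force: [0.7, -0.5, -0.1]
grip_width: 0.05
grip_force: 0.0
```

>>> pendant --motion '[{},{},{},{},{},{}]' --finger_gap 0 --grip_n 20

```text
time: 5.05
position: [0.5852, -0.0852, 0.0201]
tool_rot: [0.841, 0.541, 0.0, 0.0]
ft_force: [0.2, -0.4, 0.0]
grip_width: 0.0181
grip_force: 0.0
```

>>> pendant --motion '[{},{}]'

```text
time: 5.22
position: [0.5851, -0.0852, 0.0199]
tool_rot: [0.841, 0.541, -0.0, -0.0]
ft_force: [-0.5, 0.7, -0.7]
grip_width: 0.0054
grip_force: 0.0
```

```bash
python3 -c "
from h import *
b=snap('wrist','w3')['img']
cv2.imwrite('pics/w3c.png',cv2.resize(b[120:,120:420],(750,600))[:,:,::-1])"
```

```text
(no output)
```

View pics/w3c.png

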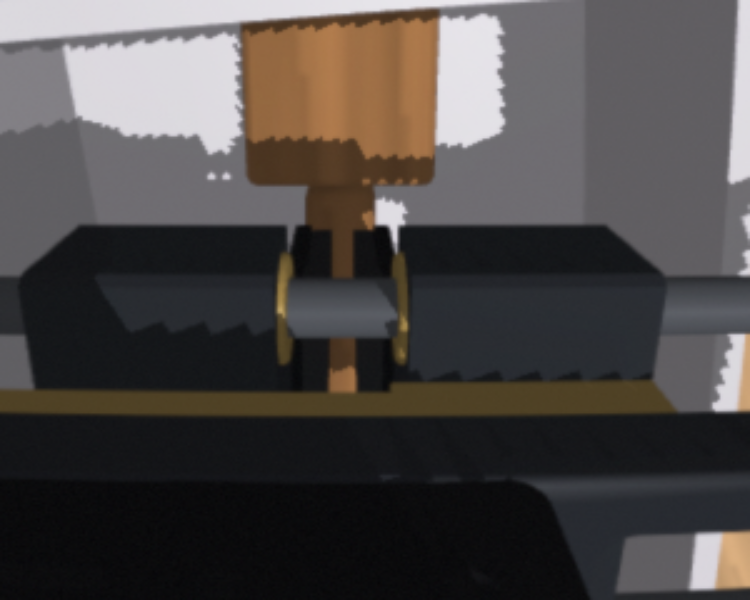

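The wrist crop shows the fingers almost shut (about 5 mm) above the handle at (342,300), and the reading shows no grip force, so they passed over it. I'll reopen and go lower in small steps, watching the force.

>>> pendant --motion '[{},{},{},{},{},{},{}]' --finger_gap 0.04

```text
time: 5.85
position: [0.5851, -0.0852, 0.0199]
tool_rot: [0.841, 0.541, -0.0, 0.0]
ft_force: [0.3, -0.3, 0.5]
grip_width: 0.0374
grip_force: 0.0
```

>>> pendant --motion '[{"xyz":[0,0,0.001]},{"xyz":[0,0,0.001]},{"xyz":[0,0,0.001]},{}]'

```text
time: 6.18
position: [0.5849, -0.0851, 0.0166]
tool_rot: [0.841, 0.541, -0.0, -0.0]
ft_force: [0.3, 0.8, -0.1]
grip_width: 0.04
grip_force: 0.0
```

```bash
python3 - <<'E'
from h import *
import pickle
from scipy.optimize import least_squares
a=pickle.load(open("pics/top0.pkl","rb"));b=pickle.load(open("pics/scene0.pkl","rb"))
g=cv2.cvtColor(b["img"],cv2.COLOR_RGB2GRAY)
sc=np.array([[201,146],[249,91],[297,97],[268,161]],np.float32)
for p,l in zip(sc,[(81,176),(81,-196),(-81,-196),(-81,176)]): print(p,[np.round(proj(b,cad(l,z)),1) for z in(.080,.086)],[np.round(proj(b,cad(l,0)),1)])
E
```

```text
[201. 146.] [array([196.6, 148.5]), array([196.4, 146.6])] [array([198.4, 172.4])]
[249.  91.] [array([249.3,  89.1]), array([249.3,  87.4])] [array([249.1, 110.6])]
[297.  97.] [array([296.8,  98.5]), array([296.9,  96.8])] [array([295.1, 120.3])]
[268. 161.] [array([253. , 162.3]), array([253. , 160.4])] [array([252.6, 186.6])]
```

>>> pendant --motion '[{},{},{},{},{}]' --finger_gap 0.0 --grip_n 20

```text
time: 6.6
position: [0.5852, -0.0852, 0.017]
tool_rot: [0.841, 0.541, 0.0, 0.0]
ft_force: [-0.8, 0.2, -0.4]
grip_width: 0.0144
grip_force: 0.0
```

>>> pendant --motion '[{},{},{},{},{}]' --finger_gap 0.04

```text
time: 7.02
position: [0.5851, -0.0851, 0.017]
tool_rot: [0.841, 0.541, 0.0, -0.0]
ft_force: [0.9, -0.1, -0.4]
grip_width: 0.0369
grip_force: 0.0
```

>>> pendant --motion '[{"xyz":[0,0,0.001]},{"xyz":[0,0,0.001]},{}]'

```text
time: 7.27
position: [0.5849, -0.0851, 0.0147]
tool_rot: [0.841, 0.541, -0.0, -0.0]
ft_force: [0.4, 1.1, 0.2]
grip_width: 0.0399
grip_force: 0.0
```

>>> pendant --motion '[{"xyz":[0,0,0.001]},{"xyz":[0,0,0.001]},{}]'

```text
time: 7.52
position: [0.585, -0.0851, 0.0127]
tool_rot: [0.841, 0.541, -0.0, -0.0]
ft_force: [1.0, 0.6, -0.7]
grip_width: 0.04
grip_force: 0.0
```

>>> pendant --motion '[{"xyz":[0,0,0.001]},{"xyz":[0,0,0.001]},{}]'

```text
time: 7.77
position: [0.585, -0.0851, 0.0107]
tool_rot: [0.841, 0.541, -0.0, -0.0]
ft_force: [-0.8, 0.4, -0.7]
grip_width: 0.0401
grip_force: 0.0
```

>>> pendant --motion '[{"xyz":[0,0,0.001]},{}]'

```text
time: 7.93
position: [0.585, -0.0851, 0.0098]
tool_rot: [0.841, 0.541, -0.0, -0.0]
ft_force: [-0.1, -0.1, 0.5]
grip_width: 0.0399
grip_force: 0.0
```

>>> pendant --motion '[{"xyz":[0,0,0.001]},{}]'

```text
time: 8.1
position: [0.585, -0.0851, 0.0088]
tool_rot: [0.841, 0.541, -0.0, -0.0]
ft_force: [-0.0, -0.1, -0.5]
grip_width: 0.0399
grip_force: 0.0
```

>>> pendant --motion '[{},{},{},{}]' --finger_gap 0.0 --grip_n 20

```text
time: 8.43
position: [0.5852, -0.0852, 0.009]
tool_rot: [0.841, 0.541, 0.0, 0.0]
ft_force: [-0.3, 0.1, -1.0]
grip_width: 0.0211
grip_force: 0.0
```

>>> pendant --motion '[{},{}]'

```text
time: 8.6
position: [0.5851, -0.0851, 0.009]
tool_rot: [0.841, 0.541, 0.0, 0.0]
ft_force: [0.4, -0.4, -0.8]
grip_width: 0.0078
grip_force: 0.0
```

```bash
python3 -c "
from h import *
import pickle
b=pickle.load(open('pics/scene0.pkl','rb'))['img'][75:195,190:310]; a=pickle.load(open('pics/top0.pkl','rb'))['img'][115:235,270:450]
w=snap('wrist','w4')['img']
r=np.hstack([cv2.resize(b,(400,400),interpolation=cv2.INTER_CUBIC),cv2.resize(w[100:340,120:360],(400,400))])
cv2.imwrite('pics/m4.png',r[:,:,::-1])"
```

```text
(no output)
```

View pics/m4.png

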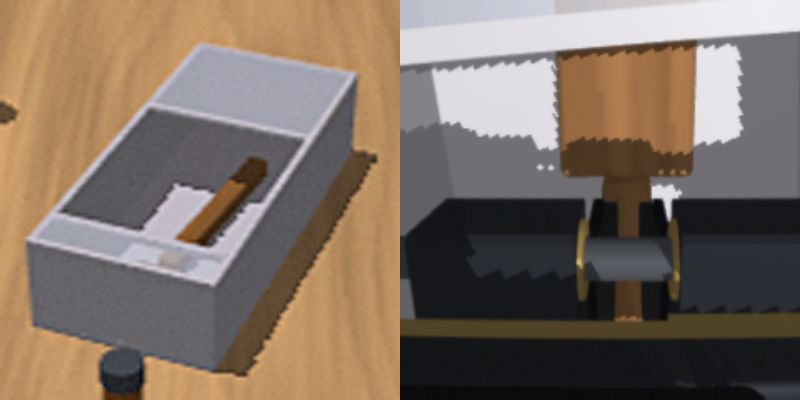

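```bash
python3 - <<'E'
from h import *
import pickle
o=robot.get_obs(); T=rot(o["tool_rot"]); 
for f in("w2","w4"):
    c=pickle.load(open(f"pics/{f}.pkl","rb")); print(f,c["xyz"].round(4), np.round(rot(c["attitude"]),3).tolist(), c["fx"],c["k1"])
    for n,p in {"lipL":cad([-75,130],.086),"lipR":cad([75,130],.086),"outL":cad([-81,176],.086),"outR":cad([81,176],.086),"shL":cad([-26.6,74.5],.018),"shR":cad([26.6,74.5],.018)}.items(): print(n,np.round(proj(c,p),1))
c=pickle.load(open("pics/w4.pkl","rb"))
print("tcp",o["position"],proj(c,o["position"]),"grasp",proj(c,o["position"]-T[:,2]*.0187))
print("cam in tool",T.T@(c["xyz"]-o["position"]), (T.T@rot(c["attitude"])).round(3))
E
```

```text
w2 [ 0.6111 -0.0202  0.265 ] [[0.91, -0.402, -0.105], [-0.415, -0.88, -0.231], [0.001, 0.254, -0.967]] 278.40533915072126 -0.05905938063441641
lipL [135.1 135.3]
lipR [371.2 116.4]
outL [113.1  59.8]
outR [381.5  37.1]
shL [229.1 188.8]
shR [287.4 184.4]
w4 [ 0.612  -0.023   0.1969] [[0.91, -0.402, -0.105], [-0.415, -0.88, -0.231], [0.001, 0.254, -0.967]] 278.40533915072126 -0.05905938063441641
lipL [ 60.3 138.8]
lipR [435.3 108.4]
outL [21.5 18.8]
outR [455.  -20.4]
shL [216.8 209.4]
shR [295.6 203.5]
tcp [ 0.58512014 -0.08515559  0.00896269] (np.float64(258.2605315688771), np.float64(219.25431134323975)) grasp (np.float64(258.4517579722884), np.float64(229.03039679384776))
cam in tool [ 0.06774865 -0.0013415  -0.18796617] [[-0.    -0.967 -0.254]
 [ 1.    -0.     0.001]
 [-0.001 -0.254  0.967]]
```

```bash
python3 - <<'E'
from h import *
import pickle
c=pickle.load(open("pics/s1.pkl","rb")); p=np.array([.5903,-.0814,.326]); T=rot([.841,.541,0,0])
for s in(-.0585,-.0435,.0435,.0585): print(s,[np.round(proj(c,p+T[:,1]*s-T[:,2]*h),1) for h in(0,.0187,.0697)])
cv2.imwrite("pics/s1c.png",cv2.resize(c["img"][:60,180:300],(800,400),interpolation=cv2.INTER_CUBIC)[:,:,::-1])
E
```

```text
-0.0585 [array([260. ,  54.6]), array([260.1,  47.3]), array([260.6,  26.6])]
-0.0435 [array([254.4,  53.5]), array([254.5,  46.2]), array([254.8,  25.5])]
0.0435 [array([223.2,  47. ]), array([223. ,  39.8]), array([222.5,  19.6])]
0.0585 [array([218. ,  45.9]), array([217.8,  38.8]), array([217.1,  18.6])]
```

View pics/s1c.png

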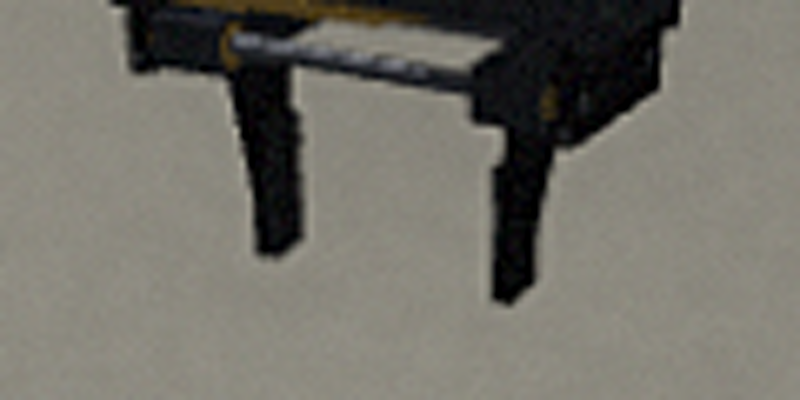

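In the crop the fingertips sit at about (221,38) and (256,45). The reported TCP predicts about (221,47) and (257,54). The whole gripper is therefore about 2 cm higher than the TCP reading says, and the handle top hasn't been reached yet. I'll open and feel downward.

>>> pendant --motion '[{},{},{},{},{"xyz":[0,0,0.002]},{"xyz":[0,0,0.002]},{"xyz":[0,0,0.002]},{"xyz":[0,0,0.001]},{}]' --finger_gap 0.04

```text
time: 9.4
position: [0.5848, -0.0851, 0.0015]
tool_rot: [0.841, 0.541, -0.0, -0.0]
ft_force: [1.0, -0.1, 0.4]
grip_width: 0.0393
grip_force: 0.0
```

>>> pendant --motion '[{"xyz":[0,0,0.001]},{"xyz":[0,0,0.001]},{}]'

```text
time: 9.65
position: [0.585, -0.0851, -0.0002]
tool_rot: [0.841, 0.541, -0.0, -0.0]
ft_force: [1.4, -0.4, -0.6]
grip_width: 0.04
grip_force: 0.0
```

>>> pendant --motion '[{"xyz":[0,0,0.001]},{"xyz":[0,0,0.001]},{}]'

```text
time: 9.9
position: [0.585, -0.0851, -0.0022]
tool_rot: [0.841, 0.541, -0.0, -0.0]
ft_force: [0.6, -0.8, -0.4]
grip_width: 0.0403
grip_force: 0.0
```

>>> pendant --motion '[{"xyz":[0,0,0.001]},{}]'

```text
time: 10.07
position: [0.585, -0.0851, -0.0032]
tool_rot: [0.841, 0.541, -0.0, -0.0]
ft_force: [0.3, 0.8, 0.4]
grip_width: 0.0402
grip_force: 0.0
```

>>> pendant --motion '[{},{},{},{},{}]' --finger_gap 0 --grip_n 20

```text
time: 10.48
position: [0.5851, -0.0851, -0.003]
tool_rot: [0.841, 0.541, 0.0, -0.0]
ft_force: [-0.1, 0.5, 1.1]
grip_width: 0.0185
grip_force: 20.0
```

>>> pendant --motion '[{"xyz":[-0.005,0,0]},{"xyz":[-0.01,0,0]},{"xyz":[-0.01,0,0]},{"xyz":[-0.01,0,0]},{"xyz":[-0.01,0,0]},{"xyz":[-0.008,0,0]},{"xyz":[-0.005,0,0]},{}]'

```text
time: 11.15
position: [0.5604, -0.1396, -0.003]
tool_rot: [0.842, 0.54, -0.0, 0.0]
ft_force: [-0.8, -0.1, 0.5]
grip_width: 0.0184
grip_force: 20.0
```

```bash
python3 -c "
from h import *
b=snap('scene','s5')['img']; w=snap('wrist','w5')['img']
cv2.imwrite('pics/m5.png',np.hstack([cv2.resize(b[65:215,170:370],(400,300)),cv2.resize(w,(400,300))])[:,:,::-1])"
```

```text
(no output)
```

View pics/m5.png

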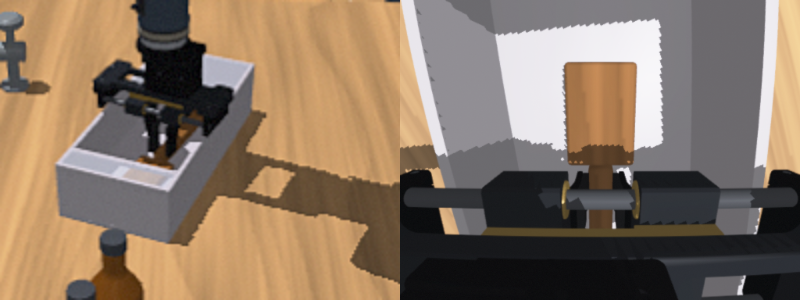

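Wrist view: the blade end at about (600,63) is clear of the shallow lip, with the handle gripped at (600,190). Next I'll loosen the grip so the handle can pivot, and lift 30 mm.

```bash
cat >> h.py <<'E'
def blade(tag,v0=0,v1=225):
    c=snap('wrist',tag); hsv=cv2.cvtColor(c["img"],cv2.COLOR_RGB2HSV)
    m=((hsv[...,1]>90)&(hsv[...,0]<20)&(hsv[...,2]>40)).astype(np.uint8)
    m[:, :150]=0; m[:,370:]=0; m[v1:]=0; m[:v0]=0
    n,l,s,_=cv2.connectedComponentsWithStats(m)
    sel=[k for k in range(1,n) if s[k,4]>150]; print("comps",s[sel].tolist())
    rows=[]
    for v in range(v0,v1,8):
        u=np.nonzero(m[v])[0]
        if len(u)>3: rows.append((v,int(u.min()),int(u.max()),len(u)))
    print(rows); return c
E
```

>>> pendant --motion '[{},{"xyz":[0,0,-0.003]},{"xyz":[0,0,-0.006]},{"xyz":[0,0,-0.007]},{"xyz":[0,0,-0.007]},{"xyz":[0,0,-0.007]},{}]' --grip_n 5

```text
time: 11.83
position: [0.5623, -0.1383, 0.0289]
tool_rot: [0.841, 0.541, 0.001, 0.001]
ft_force: [-0.2, -0.8, -0.9]
grip_width: 0.0198
grip_force: 5.0
```

```bash
python3 -c "
from h import *
blade('w6')"
```

```text
comps [[210, 79, 93, 146, 12116]]
[(80, 212, 301, 90), (88, 210, 302, 93), (96, 210, 302, 93), (104, 211, 302, 92), (112, 211, 301, 91), (120, 211, 301, 91), (128, 212, 301, 90), (136, 212, 301, 90), (144, 212, 300, 89), (152, 213, 300, 88), (160, 213, 300, 88), (168, 213, 299, 87), (176, 214, 299, 86), (184, 214, 299, 86), (192, 214, 299, 86), (200, 215, 298, 84), (208, 216, 297, 82), (216, 242, 271, 30), (224, 241, 272, 32)]
```

>>> pendant --motion '[{},{"xyz":[0,0,-0.008]},{}]' --grip_n 3

```text
time: 12.13
position: [0.5615, -0.1381, 0.0358]
tool_rot: [0.841, 0.541, 0.0, 0.0]
ft_force: [0.1, 0.6, -0.6]
grip_width: 0.0198
grip_force: 3.0
```

```bash
python3 -c "
from h import *
blade('w7')"
```

```text
comps [[206, 74, 103, 151, 13272]]
[(80, 206, 308, 103), (88, 207, 308, 102), (96, 207, 307, 101), (104, 207, 307, 101), (112, 208, 306, 99), (120, 208, 305, 98), (128, 209, 305, 97), (136, 210, 304, 95), (144, 210, 303, 94), (152, 211, 303, 93), (160, 211, 302, 92), (168, 212, 301, 90), (176, 212, 301, 90), (184, 213, 301, 89), (192, 213, 300, 88), (200, 214, 299, 86), (208, 216, 297, 82), (216, 242, 271, 30), (224, 241, 272, 32)]
```

>>> pendant --motion '[{"xyz":[0,0,-0.006]},{"xyz":[0,0,-0.006]},{"xyz":[0,0,-0.006]},{"xyz":[0,0,-0.006]},{"xyz":[0,0,-0.003]},{},{}]' --grip_n 3

```text
time: 12.77
position: [0.5612, -0.1379, 0.0624]
tool_rot: [0.841, 0.541, 0.0, 0.0]
ft_force: [0.6, 0.0, -1.6]
grip_width: 0.0196
grip_force: 3.0
```

```bash
python3 -c "
from h import *
blade('w8')"
```

```text
comps [[200, 73, 113, 152, 14040]]
[(80, 201, 312, 112), (88, 201, 312, 112), (96, 202, 310, 109), (104, 202, 310, 109), (112, 203, 309, 107), (120, 204, 308, 105), (128, 205, 307, 103), (136, 206, 306, 101), (144, 207, 305, 99), (152, 208, 304, 97), (160, 209, 303, 95), (168, 210, 303, 94), (176, 210, 302, 93), (184, 211, 301, 91), (192, 212, 300, 89), (200, 214, 299, 86), (208, 216, 297, 82), (216, 242, 272, 31), (224, 241, 272, 32)]
```

Pitch is about 21° blade-up with the handle end on the floor, as the lift predicts. Now I firm the grip and draw out along the paddle's axis.

>>> pendant --motion '[{},{"xyz":[0.007,0,-0.003]},{"xyz":[0.012,0,-0.0048]},{"xyz":[0.014,0,-0.0056]},{"xyz":[0.014,0,-0.0056]},{"xyz":[0.014,0,-0.0056]},{"xyz":[0.014,0,-0.0056]},{"xyz":[0.014,0,-0.0056]},{"xyz":[0.014,0,-0.0056]},{"xyz":[0.014,0,-0.0056]},{"xyz":[0.014,0,-0.0056]},{"xyz":[0.012,0,-0.0056]},{"xyz":[0.007,0,-0.003]},{}]' --grip_n 15

```text
time: 13.98
position: [0.6247, 0.0001, 0.1241]
tool_rot: [0.841, 0.542, 0.001, 0.001]
ft_force: [0.5, -0.3, -1.2]
grip_width: 0.016
grip_force: 15.0
```

```bash
python3 -c "
from h import *
blade('w9')"
```

```text
comps [[150, 0, 220, 225, 43435]]
[(0, 150, 369, 220), (8, 150, 369, 220), (16, 150, 369, 220), (24, 150, 369, 220), (32, 150, 369, 220), (40, 150, 369, 220), (48, 150, 369, 220), (56, 150, 369, 220), (64, 150, 369, 220), (72, 150, 369, 220), (80, 150, 369, 220), (88, 150, 369, 220), (96, 150, 369, 220), (104, 150, 369, 220), (112, 150, 369, 220), (120, 150, 369, 220), (128, 150, 369, 220), (136, 150, 369, 220), (144, 150, 369, 220), (152, 150, 369, 220), (160, 150, 369, 220), (168, 150, 369, 204), (176, 150, 369, 155), (184, 150, 369, 139), (192, 209, 369, 124), (200, 212, 369, 118), (208, 150, 369, 113), (216, 150, 369, 61), (224, 244, 269, 26)]
```

```bash
python3 -c "
from h import *
import pickle
b=snap('scene','s10')['img']; w=pickle.load(open('pics/w9.pkl','rb'))['img']
print(robot.get_obs()['grip_width'],robot.get_obs()['grip_force'])
cv2.imwrite('pics/m10.png',np.hstack([cv2.resize(b[45:195,170:370],(400,300),interpolation=cv2.INTER_CUBIC),cv2.resize(w,(400,300))])[:,:,::-1])"
```

```text
0.01594142414507064 14.998973608016968
```

View pics/m10.png

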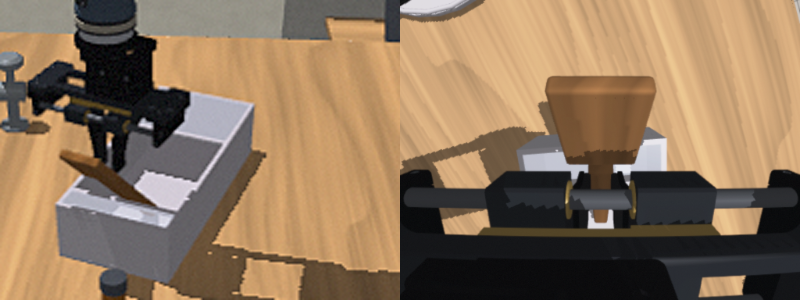

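The paddle is out over the shallow lip and still held, with the blade end at (63,157) in the left montage. It has pivoted steeper, to about 40°, and the handle end is inside the open hatch near caddy y 10. I'll lift straight up, then move back over the covers to level it on them.

>>> pendant --motion '[{"xyz":[0,0,-0.005]},{"xyz":[0,0,-0.01]},{"xyz":[0,0,-0.01]},{"xyz":[0,0,-0.01]},{"xyz":[0,0,-0.01]},{"xyz":[0,0,-0.01]},{"xyz":[0,0,-0.01]},{"xyz":[0,0,-0.01]},{"xyz":[0,0,-0.01]},{"xyz":[0,0,-0.008]},{"xyz":[0,0,-0.003]},{}]'

```text
time: 15.08
position: [0.6239, -0.0015, 0.2203]
tool_rot: [0.841, 0.541, 0.001, 0.001]
ft_force: [0.9, -0.3, 0.5]
grip_width: 0.0006
grip_force: 0.0
```

```bash
cat >> h.py <<'E'
def pitch(tag):
    # blade near/end edges from the dark-lit wood component joined to grip: row-wise width near top end
    c=snap('wrist',tag); g=cv2.cvtColor(c["img"],cv2.COLOR_RGB2GRAY)
    cv2.imwrite("pics/"+tag+"_c.png",cv2.resize(c["img"][40:260,130:390],(780,600))[:,:,::-1])
    hsv=cv2.cvtColor(c["img"],cv2.COLOR_RGB2HSV)
    for v in (90,100,110,130,150,170,190,200): print(v,hsv[v,256].tolist(),hsv[v,160].tolist())
E
python3 -c "
from h import *
pitch('w11')
o=robot.get_obs(); d=np.load('caddy.npz'); th=float(d['th']); p=o['position'][:2]-d['t']
print('tcp caddy',np.cos(th)*p[0]+np.sin(th)*p[1],-np.sin(th)*p[0]+np.cos(th)*p[1],o['position'][2],o['grip_width'],o['ft_force'])
s=snap('scene','s11')"
```

```text
90 [14, 143, 127] [16, 107, 208]
100 [14, 142, 131] [15, 106, 209]
110 [14, 140, 73] [16, 107, 213]
130 [14, 144, 122] [16, 107, 189]
150 [14, 143, 130] [16, 106, 198]
170 [14, 143, 132] [15, 105, 102]
190 [130, 10, 159] [16, 107, 105]
200 [138, 12, 109] [16, 105, 100]
tcp caddy 0.0077405693653790145 0.1538364689831308 0.21945345395174914 0.00027602973797728097 [ 0.79463215 -0.01655731 -0.4754924 ]
```

```bash
python3 -c "
from h import *
import pickle
b=pickle.load(open('pics/s11.pkl','rb'))['img']; w=pickle.load(open('pics/w11.pkl','rb'))['img']; t=snap('top','t11')['img']
z=np.vstack([np.hstack([cv2.resize(b[55:205,170:370],(400,300),interpolation=cv2.INTER_CUBIC),cv2.resize(w,(400,300))]),cv2.resize(t[100:250,250:450],(400,300),interpolation=cv2.INTER_CUBIC) if 0 else np.hstack([cv2.resize(t[100:250,250:450],(400,300),interpolation=cv2.INTER_CUBIC),cv2.resize(b,(400,300))])])
cv2.imwrite('pics/m12.png',z[:,:,::-1])"
```

```text
(no output)
```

View pics/m12.png

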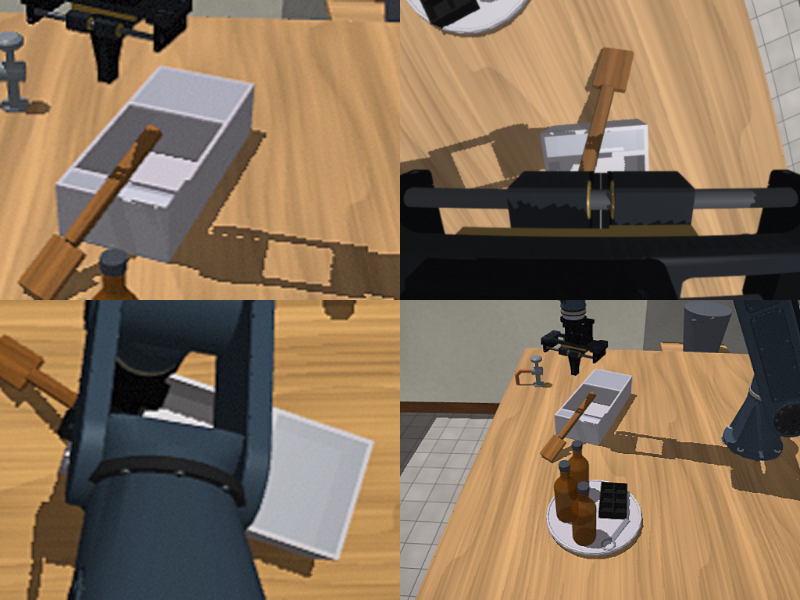

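The paddle slipped out of the fingers and now leans on the shallow end of the caddy. In the top-left panel the handle end is at (150,130) over the hatch, the neck crosses the end wall, and the blade at (45,270) points down to the table. The bottles and tray look untouched. I'll check that it has stopped moving and triangulate its pose.

```bash
cat >> h.py <<'E'
from scipy.optimize import least_squares
def tri(*obs):
    A=[];b=[]
    for c,u,v in obs:
        o,d=ray(c,u,v); d=d/np.linalg.norm(d); M=np.eye(3)-np.outer(d,d); A.append(M);b.append(M@o)
    x=np.linalg.lstsq(np.vstack(A),np.hstack(b),rcond=None)[0]
    return x.round(4),[np.round(np.array(proj(c,x))-[u,v],1).tolist() for c,u,v in obs]
def tocad(p):
    d=np.load("caddy.npz"); th=float(d["th"]); q=np.array(p[:2])-d["t"]
    return (np.array([np.cos(th)*q[0]+np.sin(th)*q[1],-np.sin(th)*q[0]+np.cos(th)*q[1],p[2]])*1e3).round(1)
def wood(c,x0,y0,x1,y1,vmax=165):
    h=cv2.cvtColor(c["img"],cv2.COLOR_RGB2HSV); m=((h[...,1]>125)&(h[...,0]<18)&(h[...,2]>50)).astype(np.uint8)
    k=np.zeros_like(m);k[y0:y1,x0:x1]=1; m&=k
    m=cv2.morphologyEx(m,cv2.MORPH_OPEN,np.ones((2,2),np.uint8))
    n,l,s,_=cv2.connectedComponentsWithStats(m); q=1+np.argmax(s[1:,4])
    ct=max(cv2.findContours((l==q).astype(np.uint8),0,2)[0],key=cv2.contourArea)
    return cv2.approxPolyDP(ct,2.0,True)[:,0].tolist(),s[q].tolist()
E
python3 -c "
from h import *
import pickle
a=pickle.load(open('pics/s11.pkl','rb')); b=snap('scene','s13'); t=snap('top','t13'); w=snap('wrist','w13')
d=np.abs(a['img'].astype(int)-b['img']).max(2); print('changed px',(d>40).sum())
print('scene',wood(b,170,100,260,215)); print('top',wood(t,200,80,330,200)); print('wrist',wood(w,200,40,330,215))
f=lambda *o:(lambda r:(r[0],tocad(r[0]),r[1]))(tri(*o))
print('end',f((b,188,199.5),(w,279,63))); print('sh',f((b,203,180),(w,267.6,115)))
print('sh3',f((b,203,180),(t,270,139)))
"
```

```text
changed px 782
scene ([[247, 124], [238, 130], [201, 178], [196, 177], [178, 199], [179, 203], [191, 211], [194, 210], [209, 190], [209, 185], [205, 182], [210, 181], [247, 132]], [178, 124, 72, 88, 1208])
top ([[201, 81], [201, 156], [213, 177], [211, 200], [282, 200], [283, 189], [279, 184], [283, 171], [278, 167], [279, 161], [287, 154], [290, 146], [293, 116], [287, 113], [292, 112], [292, 91], [296, 82]], [201, 81, 96, 120, 9890])
wrist ([[298, 49], [274, 41], [261, 42], [247, 85], [248, 90], [259, 95], [224, 215], [241, 214], [275, 98], [284, 101], [288, 98], [300, 53]], [224, 41, 77, 175, 4387])
end (array([0.7097, 0.1181, 0.0068]), array([ 47.8, 295.7,   6.8]), [[0.4, 0.0], [0.7, -0.4]])
sh (array([0.6718, 0.0631, 0.0285]), array([ 31.1, 231. ,  28.5]), [[2.1, -0.0], [3.6, -2.3]])
sh3 (array([0.6739, 0.0706, 0.0336]), array([ 30.5, 238.8,  33.6]), [[0.9, 0.2], [-0.0, -0.9]])
```

>>> pendant --motion '[{},{},{},{},{},{}]' --finger_gap 0.06

```text
time: 15.88
position: [0.6233, -0.0015, 0.2192]
tool_rot: [0.841, 0.541, 0.0, 0.0]
ft_force: [-0.3, 0.4, -0.3]
grip_width: 0.0327
grip_force: 0.0
```

```bash
python3 -c "
from h import *
import pickle
a=snap('scene','s14'); t=snap('top','t14'); w=snap('wrist','w14'); b=snap('scene','s15')
d=np.abs(a['img'].astype(int)-b['img']).max(2); print('changed px',(d>40).sum())
print('scene',wood(b,140,100,260,235)); 
print('wrist',wood(w,150,0,330,215))
"
```

```text
changed px 457
scene ([[248, 125], [244, 124], [201, 177], [192, 181], [177, 200], [191, 211], [194, 210], [210, 189], [207, 184], [221, 162], [248, 131]], [177, 124, 73, 88, 1222])
wrist ([[296, 49], [266, 39], [261, 41], [247, 83], [247, 90], [256, 92], [258, 96], [223, 215], [240, 214], [274, 99], [285, 101], [288, 97], [299, 55]], [223, 39, 77, 177, 4371])
```

```bash
python3 - <<'E'
from h import *
import pickle
b=pickle.load(open("pics/s15.pkl","rb"));w=pickle.load(open("pics/w14.pkl","rb"));t=pickle.load(open("pics/t14.pkl","rb"))
def plane(c,p,q):
    o,d=ray(c,*p);_,e=ray(c,*q);n=np.cross(d,e);return n/np.linalg.norm(n),o
n1,o1=plane(b,(204.5,181.5),(246,127.5)); n2,o2=plane(w,(266,97.5),(231.5,214.5))
d=np.cross(n1,n2);d/=np.linalg.norm(d); p0=np.linalg.lstsq(np.vstack([n1,n2,d]),[n1@o1,n2@o2,d@np.array([.65,.03,.08])],rcond=None)[0]
def at(c,u,v):
    o,r=ray(c,u,v); r/=np.linalg.norm(r)
    s=np.linalg.lstsq(np.c_[d,-r],o-p0,rcond=None)[0]; return p0+s[0]*d
E_=at(b,185,204.5);H=at(b,247,126.5);S=at(b,202,182); E2=at(w,280,45);S2=at(w,266,95)
for n,x in dict(E=E_,E2=E2,S=S,S2=S2,H=H).items(): print(n,x.round(4),tocad(x))
print("len",np.linalg.norm(E_-H),np.linalg.norm(E2-H),np.linalg.norm(E2-S2),"dir yaw",np.arctan2(-d[0],d[1]),"pitch",np.degrees(np.arcsin(d[2])))
print(proj(t,E2),proj(t,H))
print("susan",onz(pickle.load(open("pics/top0.pkl","rb")),255/1.5625,292/1.5625,.022))
E
```

```text
E [ 0.7147  0.1289 -0.0039] [ 48.8 307.5  -3.9]
E2 [ 0.7252  0.1406 -0.0136] [ 54.6 322.2 -13.6]
S [0.674  0.083  0.0341] [ 26.3 250.5  34.1]
S2 [0.676  0.0853 0.0322] [ 27.4 253.3  32.2]
H [ 0.5672 -0.0372  0.1334] [-32.7 101.  133.4]
len 0.2610930567473879 0.27962594260642903 0.08707477001241255 dir yaw -0.7264725319545344 pitch -31.725346672784053
(np.float64(244.4886499943441), np.float64(124.24960711754048)) (np.float64(316.52060247388124), np.float64(171.97016471012503))
susan [0.54612947 0.36334667 0.022     ]
```

>>> pendant --motion '[{"twist":0.1},{"twist":0.1},{"twist":0.098},{}]' --finger_gap 0.06

```text
time: 16.42
position: [0.6233, -0.0015, 0.2192]
tool_rot: [0.912, 0.409, 0.0, 0.0]
ft_force: [-0.3, 0.2, -1.1]
grip_width: 0.0599
grip_force: 0.0
```

```bash
python3 -c "
from h import *
goto([.6537,.0601,.15])"
```

```text
pos [ 0.6233 -0.0015  0.2192] tool y yaw -0.7276 delta tool [ 0.0662 -0.0183  0.0692]
```

>>> pendant --motion '[{"xyz":[0.016,-0.004,0.012]},{"xyz":[0.02,-0.006,0.02]},{"xyz":[0.02,-0.006,0.02]},{"xyz":[0.01,-0.0023,0.017]},{},{}]'

```text
time: 16.92
position: [0.6526, 0.0604, 0.1491]
tool_rot: [0.912, 0.411, -0.001, -0.0]
ft_force: [0.0, 0.1, 1.0]
grip_width: 0.0604
grip_force: 0.0
```

```bash
python3 -c "
from h import *
goto([.6537,.0601,.010])
w=snap('wrist','w16'); print(wood(w,150,0,380,225)); o=robot.get_obs()
for z in(.0529,): 
  for k in (-.03,.03,.117): print(k,np.round(proj(w,np.array([.6537,.0601,.0529])+k*np.array([.565,.636,-.526])),1))"
```

```text
pos [0.6526 0.0604 0.1491] tool y yaw -0.7231 delta tool [0.0008 0.0013 0.1391]
([[237, 88], [233, 92], [232, 153], [235, 156], [248, 157], [248, 225], [266, 225], [266, 157], [282, 154], [281, 92], [278, 88]], [232, 88, 51, 138, 4778])
-0.03 [258.3 215.1]
0.03 [258.4 160.8]
0.117 [258.5  93. ]
```

>>> pendant --motion '[{"xyz":[0,0,0.02]},{"xyz":[0,0,0.03]},{"xyz":[0,0,0.03]},{"xyz":[0,0,0.03]},{"xyz":[0,0,0.02]},{"xyz":[0,0,0.009]},{}]'

```text
time: 17.55
position: [0.6526, 0.0591, 0.0102]
tool_rot: [0.912, 0.41, -0.001, -0.0]
ft_force: [-0.4, -0.4, -0.2]
grip_width: 0.0598
grip_force: 0.0
```

>>> pendant --motion '[{},{},{},{},{},{},{}]' --finger_gap 0 --grip_n 25

```text
time: 18.13
position: [0.6535, 0.0602, 0.0115]
tool_rot: [0.912, 0.41, 0.0, -0.0]
ft_force: [-0.8, 1.2, 0.2]
grip_width: 0.0213
grip_force: 0.8
```

>>> pendant --motion '[{},{},{}]' --grip_n 30

```text
time: 18.38
position: [0.6533, 0.0603, 0.0114]
tool_rot: [0.912, 0.41, 0.0, -0.0]
ft_force: [-1.7, 1.0, 2.1]
grip_width: 0.0197
grip_force: 30.0
```

>>> pendant --motion '[{"xyz":[0,0,-0.005]},{"xyz":[0,0,-0.01]},{"xyz":[0,0,-0.02]},{"xyz":[0,0,-0.02]},{"xyz":[0,0,-0.02]},{"xyz":[0,0,-0.02]},{"xyz":[0,0,-0.02]},{"xyz":[0,0,-0.02]},{"xyz":[0,0,-0.01]},{"xyz":[0,0,-0.005]},{}]' --grip_n 30

```text
time: 19.3
position: [0.6541, 0.0599, 0.1625]
tool_rot: [0.912, 0.41, 0.001, 0.001]
ft_force: [0.0, -0.9, -1.3]
grip_width: 0.0192
grip_force: 30.0
```

```bash
python3 -c "
from h import *
w=snap('wrist','w17'); print(wood(w,150,0,380,225)); goto(cad([0,38],.16)); print(tocad(robot.get_obs()['position']))"
```

```text
([[218, 64], [215, 78], [210, 178], [214, 184], [240, 186], [239, 225], [276, 225], [275, 186], [299, 184], [305, 176], [298, 65]], [210, 63, 96, 163, 12440])
pos [0.6532 0.06   0.1611] tool y yaw -0.726 delta tool [-0.1763  0.0537  0.0012]
[ 14.7 221.7 161.1]
```

Regripped deep, at the centre of mass, and lifted; the pitch is about 30° blade-down. Next: turn to align with the caddy and move over the hatch.

>>> pendant --motion '[{"twist":-0.08},{"twist":-0.1},{"twist":-0.1},{"twist":-0.0955},{}]'

```text
time: 19.77
position: [0.6521, 0.0601, 0.1591]
tool_rot: [0.819, 0.574, -0.002, -0.001]
ft_force: [-0.2, -0.7, -0.9]
grip_width: 0.0193
grip_force: 30.0
```

```bash
python3 -c "
from h import *
goto(cad([0,38],.16))"
```

```text
pos [0.6521 0.0601 0.1591] tool y yaw -0.3489 delta tool [-0.1834 -0.0139 -0.0006]
```

>>> pendant --motion '[{"xyz":[-0.008,-0.001,0]},{"xyz":[-0.018,-0.001,0]},{"xyz":[-0.025,-0.002,0]},{"xyz":[-0.025,-0.002,0]},{"xyz":[-0.025,-0.002,0]},{"xyz":[-0.025,-0.002,0]},{"xyz":[-0.025,-0.002,0]},{"xyz":[-0.018,-0.001,0]},{"xyz":[-0.008,-0.001,0]},{},{}]'

```text
time: 20.68
position: [0.5793, -0.1013, 0.1609]
tool_rot: [0.82, 0.572, 0.0, -0.0]
ft_force: [0.3, 0.1, -1.1]
grip_width: 0.0196
grip_force: 30.0
```

```bash
python3 -c "
from h import *
w=snap('wrist','w18'); goto(cad([0,42],.115))"
```

```text
pos [ 0.5796 -0.1008  0.161 ] tool y yaw -0.3512 delta tool [-0.0035 -0.0008  0.046 ]
```

>>> pendant --motion '[{"xyz":[0,0,0.008]},{"xyz":[0,0,0.012]},{"xyz":[0,0,0.012]},{"xyz":[0,0,0.008]},{}]' --grip_n 8

```text
time: 21.15
position: [0.5782, -0.0998, 0.1188]
tool_rot: [0.819, 0.574, -0.001, -0.002]
ft_force: [-0.5, -0.5, -1.7]
grip_width: 0.0197
grip_force: 8.0
```

>>> pendant --motion '[{"xyz":[0,0,0.005]},{"xyz":[0,0,0.006]},{"xyz":[0,0,0.006]},{"xyz":[0,0,0.006]},{"xyz":[0,0,0.006]},{}]' --grip_n 5

```text
time: 21.65
position: [0.5788, -0.1012, 0.0909]
tool_rot: [0.82, 0.573, -0.0, -0.001]
ft_force: [0.0, 1.3, -0.6]
grip_width: 0.0198
grip_force: 5.0
```

```bash
python3 -c "
from h import *
w=snap('wrist','w19');print(wood(w,150,0,380,225))"
```

```text
([[219, 55], [215, 59], [211, 178], [214, 181], [240, 183], [239, 225], [276, 225], [276, 182], [300, 181], [305, 175], [300, 59], [297, 55]], [210, 55, 96, 171, 13097])
```

>>> pendant --motion '[{"xyz":[0,0,0.006]},{"xyz":[0,0,0.006]},{"xyz":[0,0,0.006]},{}]' --grip_n 4

```text
time: 22.03
position: [0.5786, -0.101, 0.0727]
tool_rot: [0.82, 0.573, -0.001, -0.001]
ft_force: [-1.2, 0.3, -1.6]
grip_width: 0.0198
grip_force: 4.0
```

```bash
python3 -c "
from h import *
w=snap('wrist','w20');print(wood(w,150,0,380,225))"
```

```text
([[212, 32], [208, 96], [209, 174], [240, 177], [238, 225], [277, 225], [275, 178], [302, 176], [307, 173], [305, 34]], [208, 32, 100, 194, 16170])
```

>>> pendant --motion '[{"xyz":[0,0,0.005]},{"xyz":[0,0,0.005]},{"xyz":[0,0,0.004]},{}]' --grip_n 4

```text
time: 22.42
position: [0.5789, -0.1011, 0.0591]
tool_rot: [0.82, 0.573, -0.0, -0.001]
ft_force: [0.1, 0.7, -1.4]
grip_width: 0.0199
grip_force: 4.0
```

```bash
python3 -c "
from h import *
w=snap('wrist','w21');print(wood(w,150,0,380,225))"
```

```text
([[207, 15], [206, 169], [208, 173], [244, 175], [239, 179], [238, 225], [277, 225], [277, 181], [271, 175], [303, 174], [309, 171], [310, 17], [294, 14]], [205, 14, 107, 212, 18903])
```

>>> pendant --motion '[{"xyz":[0,0,0.003]},{"xyz":[0,0,0.002]},{}]' --grip_n 4

```text
time: 22.72
position: [0.5794, -0.1013, 0.0548]
tool_rot: [0.82, 0.573, -0.0, -0.0]
ft_force: [0.7, 0.0, -1.4]
grip_width: 0.02
grip_force: 4.0
```

```bash
python3 -c "
from h import *
w=snap('wrist','w22');print(wood(w,150,0,380,225))"
```

```text
([[207, 9], [203, 15], [205, 168], [209, 173], [244, 175], [238, 181], [238, 225], [277, 225], [277, 180], [271, 175], [306, 173], [310, 169], [312, 13], [307, 9]], [203, 9, 110, 217, 19873])
```

>>> pendant --motion '[{"xyz":[0,0,0.003]},{"xyz":[0,0,0.003]},{}]' --grip_n 4

```text
time: 23.02
position: [0.5791, -0.1012, 0.0486]
tool_rot: [0.82, 0.573, -0.0, -0.0]
ft_force: [-0.3, 0.1, -1.1]
grip_width: 0.0201
grip_force: 4.0
```

```bash
python3 -c "
from h import *
w=snap('wrist','w23');print(wood(w,150,0,380,225))"
```

```text
([[204, 0], [201, 5], [204, 168], [210, 173], [242, 174], [238, 180], [238, 225], [277, 225], [278, 182], [273, 175], [276, 172], [307, 173], [311, 169], [315, 7], [311, 0]], [201, 0, 115, 226, 21499])
```

>>> pendant --motion '[{"xyz":[0,0,0.002]},{"xyz":[0,0,0.002]},{}]' --grip_n 4

```text
time: 23.32
position: [0.5793, -0.1013, 0.0448]
tool_rot: [0.82, 0.573, -0.0, -0.0]
ft_force: [-0.0, -0.9, -1.1]
grip_width: 0.0197
grip_force: 4.0
```

```bash
python3 -c "
from h import *
w=snap('wrist','w24');print(wood(w,150,0,380,225))"
```

```text
([[199, 0], [204, 169], [207, 172], [241, 174], [238, 180], [237, 225], [277, 225], [278, 182], [273, 174], [309, 172], [312, 167], [316, 0]], [199, 0, 119, 226, 21874])
```

>>> pendant --motion '[{"xyz":[0,0,0.002]},{"xyz":[0,0,0.001]},{}]' --grip_n 4

```text
time: 23.62
position: [0.5794, -0.1013, 0.0419]
tool_rot: [0.82, 0.573, -0.0, -0.0]
ft_force: [0.6, -0.5, -0.1]
grip_width: 0.0196
grip_force: 4.0
```

```bash
python3 -c "
from h import *
s=snap('scene','s25');print(wood(s,150,60,330,215)); w=snap('wrist','w25');print(wood(w,150,0,380,225)); print(robot.get_obs()['ft_force'],robot.get_obs()['moment'])
for z in(.098,.104):print([np.round(proj(s,cad([x,y],z)),1).tolist() for x,y in((-27,159),(27,159),(-27,79),(27,79))])
for z in(.098,):print([np.round(proj(w,cad([x,y],z)),1).tolist() for x,y in((-27,159),(27,159),(-27,79),(27,79))])"
```

```text
([[247, 121], [242, 122], [236, 133], [229, 133], [218, 149], [235, 154], [246, 138], [242, 134], [246, 130]], [218, 121, 30, 34, 503])
([[197, 0], [203, 168], [207, 172], [240, 174], [237, 182], [237, 225], [277, 225], [278, 184], [274, 174], [309, 172], [312, 168], [318, 0]], [197, 0, 122, 226, 22191])
[ 0.24963548 -0.38426896 -1.31427468] [-0.08459674  0.07088088 -0.02591281]
[[236.2, 148.5], [217.4, 144.0], [247.9, 133.2], [229.8, 129.1]]
[[236.2, 146.5], [217.3, 142.1], [247.9, 131.3], [229.8, 127.2]]
[[194.8, 12.0], [320.7, 12.1], [202.6, 192.6], [312.7, 192.5]]
```

```bash
cat >> h.py <<'E'
def pit(c,top,bot,W=.054):
    T=rot(c["attitude"]); P=[]
    for v,a,b in(top,bot):
        o,r1=ray(c,a,v);_,r2=ray(c,b,v); k=W/np.linalg.norm(r1-r2); P.append(o+k*(r1+r2)/2)
    d=P[0]-P[1]; return np.degrees(np.arctan2(d[2],np.hypot(*d[:2]))).round(1),P[0].round(4),P[1].round(4),tocad(P[0]),tocad(P[1])
def pt(c):
    h=cv2.cvtColor(c["img"],cv2.COLOR_RGB2HSV); m=((h[...,1]>125)&(h[...,0]<18)&(h[...,2]>50))
    vs=[v for v in range(0,200) if m[v,257]]; 
    R_=[]
    for v in range(6,165,4):
        u=np.nonzero(m[v,150:380])[0]+150
        if len(u)>70: R_.append((v,u.min()-.5,u.max()+.5))
    R_=np.array(R_); l=np.polyfit(R_[:,0],R_[:,1],1);r=np.polyfit(R_[:,0],R_[:,2],1)
    e=lambda v:(v,np.polyval(l,v),np.polyval(r,v)); v0,v1=R_[0,0]+8,R_[-1,0]
    return pit(c,e(v0),e(v1))
E
python3 -c "
from h import *
import pickle
for f in('w5','w6','w8','w18','w22','w23','w24','w25'): print(f,pt(pickle.load(open('pics/'+f+'.pkl','rb')))) "
```

```text
w5 (np.float64(-1.5), array([ 0.5953, -0.0599,  0.0094]), array([ 0.5774, -0.0993,  0.0106]), array([ 1.4, 89.2,  9.4]), array([-1.8, 46.1, 10.6]))
w6 (np.float64(0.1), array([ 0.5966, -0.0594,  0.0441]), array([ 0.5789, -0.0983,  0.0441]), array([ 2.5, 90.2, 44.1]), array([-0.8, 47.6, 44.1]))
w8 (np.float64(15.1), array([ 0.596 , -0.0583,  0.1052]), array([ 0.5787, -0.0958,  0.0941]), array([  1.5,  91. , 105.2]), array([-1.8, 49.8, 94.1]))
w18 (np.float64(-32.2), array([ 0.6119, -0.0085,  0.1552]), array([ 0.5937, -0.0585,  0.1887]), array([ -0.6, 143.2, 155.2]), array([ -0.6,  90. , 188.7]))
w22 (np.float64(-8.7), array([0.6187, 0.0098, 0.0921]), array([ 0.5946, -0.0557,  0.1028]), array([ -0.5, 162.8,  92.1]), array([ -0.7,  92.9, 102.8]))
w23 (np.float64(-5.6), array([0.6184, 0.0095, 0.0925]), array([ 0.5944, -0.0553,  0.0992]), array([ -0.7, 162.3,  92.5]), array([-0.9, 93.3, 99.2]))
w24 (np.float64(-3.8), array([0.6179, 0.0082, 0.0925]), array([ 0.5946, -0.0551,  0.097 ]), array([ -0.7, 161. ,  92.5]), array([-0.8, 93.5, 97. ]))
w25 (np.float64(-2.5), array([0.6177, 0.0073, 0.0926]), array([ 0.5948, -0.055 ,  0.0955]), array([ -0.6, 160.1,  92.6]), array([-0.7, 93.7, 95.5]))
```

Pitch measured from the blade edges is −2.5°; the same measure read −1.5° when the paddle lay flat, so it is nearly level. I'll lower a touch more, grip firmly and lift.

>>> pendant --motion '[{"xyz":[0,0,0.002]},{}]' --grip_n 4

```text
time: 23.88
position: [0.5794, -0.1013, 0.0399]
tool_rot: [0.82, 0.573, -0.0, -0.0]
ft_force: [-0.1, -0.4, -2.2]
grip_width: 0.02
grip_force: 4.0
```

>>> pendant --motion '[{},{},{},{"xyz":[0,0,-0.002]},{"xyz":[0,0,-0.005]},{"xyz":[0,0,-0.01]},{"xyz":[0,0,-0.01]},{"xyz":[0,0,-0.015]},{"xyz":[0,0,-0.015]},{"xyz":[0,0,-0.015]},{"xyz":[0,0,-0.015]},{"xyz":[0,0,-0.01]},{"xyz":[0,0,-0.005]},{"xyz":[0,0,-0.003]},{},{},{}]' --grip_n 35

```text
time: 25.3
position: [0.5789, -0.1012, 0.1443]
tool_rot: [0.82, 0.573, -0.001, -0.001]
ft_force: [0.3, -0.5, -1.1]
grip_width: 0.0195
grip_force: 34.9
```

```bash
python3 -c "
from h import *
w=snap('wrist','w26'); print(wood(w,150,0,380,225)); print(pt(w)); s=snap('scene','s26'); print(wood(s,150,40,330,150))"
```

```text
([[196, 0], [202, 167], [209, 173], [240, 174], [237, 225], [278, 225], [277, 181], [274, 174], [310, 172], [313, 167], [319, 0]], [196, 0, 124, 226, 22458])
(np.float64(-0.7), array([0.6168, 0.0066, 0.1977]), array([ 0.5944, -0.0548,  0.1984]), array([ -1.1, 159.1, 197.7]), array([ -1.1,  93.8, 198.4]))
([[247, 86], [235, 99], [229, 98], [216, 115], [235, 119], [247, 104], [241, 100], [246, 97]], [216, 86, 32, 34, 534])
```

>>> pendant --motion '[{},{},{},{}]'

```text
time: 25.73
position: [0.5794, -0.1013, 0.145]
tool_rot: [0.82, 0.573, -0.0, -0.0]
ft_force: [-0.1, -0.0, -2.2]
grip_width: 0.0195
grip_force: 34.9
```

```bash
python3 -c "
from h import *
import pickle
s=snap('scene','s27'); w=snap('wrist','w27'); a=pickle.load(open('pics/scene0.pkl','rb'))['img']
print(pt(w)); print('susan diff',(np.abs(a[200:330,185:315].astype(int)-s['img'][200:330,185:315]).max(2)>40).sum())
o=robot.get_obs(); print(o['grip_width'],o['grip_force'],np.abs(o['joint_velocities']).max(),o['position'],o['time'])
robot.hand_in()"
```

```text
(np.float64(-0.5), array([0.6173, 0.0064, 0.1985]), array([ 0.5949, -0.055 ,  0.1991]), array([ -0.6, 159.1, 198.5]), array([ -0.6,  93.8, 199.1]))
susan diff 0
0.018845050594637636 34.94680692208931 0.0027437521831469055 [ 0.57948632 -0.10137959  0.14511228] 25.8333
the job is handed in; nothing more can be done
```

The paddle is out through the hatch and the job is handed in at 25.8 s: held motionless, level within about 1° and about 10 cm above the covers, with no change at the turntable in the scene camera, though it slipped from the first, shallow grip on the way out, landed leaning on the caddy's end and had to be picked up again.

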